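Hold open the drawer of a purged nut dispenser

TASK

Two lock nuts are wanted at the pass-through window. On the nut dispenser, first shut off the gas purge by turning the black bar knob clockwise to its end stop, then press the round chrome button all the way down to its stop, so that the drawer slides open with both nuts in it. Finish while still holding the button fully down - the drawer springs shut if it is let go - and leave everything else on the bench where it is.

Things in the scene. Friction and masses are not known exactly. Their poses are not given: they have to be found in the camera images.
- dispenser: Nut dispenser, a white sheet-metal box fixed to the bench, 190 mm in its own x, 280 mm in its own y (y from -200 to +80), flat deck 100 mm above the bench. Origin at bench level below the deck, x and y level, z up; it stands at any place and yaw. The drawer is in its +y face. At the -y end of the deck two clear magazine tubes (43 mm wide with their caps, axes at x = +-26, y = -150) with a pipe over them reach 253 mm above the bench.
- valve (a joint): Purge shut-off valve, turned by the bar knob, rad. 0 = shut, the clockwise end stop (seen from above); grows anticlockwise as it opens, up to 1.57. At 0 the bar lies along the dispenser's x axis, at 1.57 along its y axis. It stands part open, 0.6 to 1.4, at the start, turns with about 0.05 N m of friction and stays where it is left.
- valve_grip (a point): Middle of the upright bar of the black knob, on its turning axis: dispenser (x, y) = (-50, -10) mm, 135 mm above the bench. The point turns with the knob, its x axis along the bar, z up. The bar is 42 mm long, 14 mm thick and 30 mm tall; its top is 7 mm above this point. Below it is a round skirt, 44 mm across, whose top is 23 mm below this point.
- button (a joint): Travel of the chrome button, m, 0 = up (released), 0.012 = fully down at its stop. A spring pushes it up: about 4 N to start it, 10 N to hold it at the stop, where it is rigid.
- button_top (a point): Middle of the flat top of the chrome button, 34 mm across, standing upright on the deck at dispenser (x, y) = (48, 30) mm; it is pressed straight down. Its top is 120 mm above the bench when up and 108 mm when fully down; the steel ring round it is 104 mm above the bench. It moves with the button.
- drawer (a joint): Opening of the small steel drawer, m, sliding towards the dispenser's +y. A linkage from the button moves it, 4 mm for each mm the button is pressed: 0 = shut, 0.048 = open with the button fully down. It shuts again when the button rises.
- pocket_a (a point): Middle of the floor of the drawer's pocket on the dispenser's -x side, 19 mm above the bench; moves with the drawer. Each pocket is 45 mm in x, 40 mm in y and 23 mm deep inside.
- pocket_b (a point): Middle of the floor of the drawer's pocket on the dispenser's +x side, like pocket_a.
- nut_a: Gold-coloured steel lock nut, 24 mm across flats, 19 mm high, lying in the drawer's -x pocket, out of sight until the drawer opens. Origin at the centre of its underside.
- nut_b: The same kind of lock nut, in the drawer's +x pocket.
- tray: Bystander: clear acrylic kitting tray, 120 x 180 x 28 mm, in three compartments, standing on the bench beyond the drawer. Origin under its centre.
- nut_c: Bystander: lock nut of the same kind, lying in an end compartment of the tray.
- nut_d: Bystander: lock nut of the same kind, lying in the other end compartment of the tray.
- clevis_pin: Bystander: matt titanium clevis pin, 12 mm shank, 19 mm head, 64 mm long, lying in the middle compartment of the tray.
- torque_driver: Bystander: torque screwdriver, black grip 33 mm thick, 205 mm long, lying on the bench on the dispenser's -x side. Origin under the front end of its grip; its x axis points to the bit.
- ring_gauge: Bystander: plain steel ring gauge, 60 mm across, 16 mm high, lying on the bench. Origin at the centre of its underside.
- bottle: Bystander: closed white bottle, 60 mm across, 140 mm tall, standing on the bench. Origin under its centre.

How it is judged:
On the way, in this order (a step that is already met when the one before it is completed fails the run):
1. the purge valve is turned clockwise to its end stop with the button still up (value of joint valve below 0.1 rad and value of joint button below 0.004 m), for 0.2 s.
2. the button is pressed fully down by the robot and the drawer is open (value of joint button above 0.01 m and value of joint drawer above 0.04 m and contact force between any of the fingers, the arm and button above 5 N), for 0.2 s.
At the end, for the whole second after the job is handed in: Still pressed by the robot with over 5 N: button at least 10 of 12 mm down, drawer at least 40 of 48 mm open; valve within 0.1 rad of its clockwise stop; both nuts at rest within 20 mm of the middles of their drawer pockets; each bystander within 30 mm of its start (all of step 2 and value of joint valve below 0.1 rad and linear speed of each of nut_a, nut_b below 0.02 m/s and distance between nut_a and pocket_a below 0.02 m and distance between nut_b and pocket_b below 0.02 m and distance of each of tray, nut_c, nut_d, clevis_pin, torque_driver, ring_gauge, bottle from where it was at the start of the episode below 0.03 m); the arm keeps its last pose, push and grip.
It fails at once if a bystander is knocked or moved by 30 mm or more (distance of any of tray, nut_c, nut_d, clevis_pin, torque_driver, ring_gauge, bottle from where it was at the start of the episode above 0.03 m).
It also fails if it takes over 42 s, if anything falls off the work surface, if the arm or the gripper's body presses on something with over 40 N, if the wrist force passes 120 N, or if a joint passes its speed limit or range.

ROBOT

A 6-joint arm with a two-finger parallel gripper is mounted at the origin on the work surface. World frame = base frame: x ahead of the robot, y to its left, z up, the work surface at z = 0. Lengths are in m, angles in rad, forces in N, time in s.
With the tool pointing down it reaches from about 0.35 to 0.975 m from the base axis. Payload 4.9 kg.
Tool frame: the origin (TCP) lies on the centre line of the jaws, within the pads' length; the fingertips stand ctrl.nose_length ahead of it and the grasp point (between the pads) lies 2 mm behind it (ctrl.nose_length is the distance from the TCP to the fingertips, in m); z points along the fingers, y is the direction in which the jaws open and shut (so a half turn about z gives the same grasp; the last joint's range is limited). The gripper opens to 85 mm and grips with 20 to 120 N. Pads are 22 mm wide; open, the fingers measure 114 mm over their backs; the gripper's body (76 mm by 85 mm) begins 54 mm behind the grasp point. The pads swing forward as they close: fully open they stand 13 mm farther back than shut.
Start: joints at [1.186, 0.053, 1.613, -0, 1.476, -0.119], TCP at [0.164, 0.603, 0.248] pointing down, gripper open.
Joint ranges: [-3.01, 3.01], [-1.01, 2.22], [0.06, 2.58], [-1.02, 4.17], [0.09, 2.62], [-3.14, 3.14]. Speed limits (rad/s): [2.57, 2.57, 3.14, 3.14, 3.14, 3.14].

INTERFACE

Orientations are given as a rotation vector (axis times angle).
In Python, from station import sensors, get_image, order, ctrl gives the robot as it stands.
- The arm moves only by the tool move_arm, never from a script. Its argument "increments" is a list of rows, each a list of 5 numbers: the shift along the tool's x, y, z in cm, then the turn about the tool's z in degrees, then the finger opening in cm, from 0 to 8.54. In form: [[dx, dy, dz, twist, gripper], ...]. A call has 1 to 5 rows; each row is the pose to reach, as a shift and turn from the pose commanded when the call began, along the tool's axes at that moment; what a row does not reach only later rows make up. A row lasts 1/8 s, in which the tool goes at most 62.5 mm and 10.7 degrees, less where a joint would pass 70% of its speed; a pose out of reach is approached as far as the arm can. A call with a gripper value outside its range is refused whole. The fingers move at their own pace and stop on an object; "newtons" is the grip in N (left out, the last holds). Time passes only in rows, so rows that repeat a pose let the fingers close. It gives the time, the measured TCP pose, the force and the opening at its end, in the units of the state.
- sensors.get_obs(): the state, without advancing time (a new reading comes with each control period).
- get_image(name): name is "scene" or "side" or "wrist"; returns a dict with "image" (480x640x3 uint8, red, green, blue), "K" (3x3 intrinsics, pixels), "R" (3x3) and "t" (3): a world point X has camera coordinates R X + t. Camera axes: x right, y down, z forward; pixel columns grow to the right and rows downward; lengths in m; the calibration is good to about 2 mm. A picture is of the moment at which its call begins. There is no depth.
- order.finish_job(): hands the job in, once; it reports no verdict.
The state is a dict: "t": time; "q": joint angles; "dq": joint speeds; "effort": joint torques, N m; "tool_pos": TCP position; "tool_rot": TCP orientation; "contact_force": force on the tool from outside, world axes, zero at the start; "wrist_torque": the same for the moment, N m; "opening": finger opening in m.
Only numpy, scipy, OpenCV 4.12 (cv2) and the standard library are available. Lean on these libraries where they do the work, as an engineer would, in place of code of your own. Each camera call takes 0.05 s, during which the arm holds its last target.

## Working session

There is one attempt and no reset: what is moved stays moved. The work goes in short steps, Python scripts to look and compute and a tool call to move; the robot and the scene stay as the last step left them, time stands still between calls to the robot, and variables do not carry over. Pictures are saved under pics/ and viewed, and the job is handed in when it is done.

Besides the shell and the picture viewer there is one more tool, called as name(argument=value, ...), one argument or row to a line, values as JSON. move_arm: Moves the arm, as the interface text tells. Its arguments: {"type":"object","properties":{"increments":{"type":"array"},"newtons":{"type":"number"}},"required":["increments"]}

```bash
mkdir -p pics; ls
python3 - <<'E'
from station import sensors,get_image,ctrl
import cv2
o=sensors.get_obs()
for k,v in o.items(): print(k,v)
print(ctrl.nose_length)
for n in ("scene","side","wrist"):
    d=get_image(n); cv2.imwrite(f"pics/{n}0.png",d["image"][:,:,::-1]); print(n,d["K"].tolist(),d["R"].tolist(),d["t"].tolist())
E
```

```text
pics
t 0.0
q [ 1.18599000e+00  5.33525000e-02  1.61429128e+00  9.22233381e-06
  1.47599009e+00 -1.18986278e-01]
dq [ 1.04719133e-04 -6.32746445e-04 -1.50693886e-04  7.94768616e-05
 -1.88778843e-03 -9.01113206e-04]
effort [-1.75997920e-03 -3.93678439e+01 -3.70177102e+01 -8.49719117e-05
  7.02552090e-03 -1.70746421e-05]
tool_pos [0.16395594 0.6025059  0.24706731]
tool_rot [-4.16253472e-01 -3.11337046e+00  3.10104100e-03]
contact_force [-0.61981714  0.69706785  0.06982283]
wrist_torque [ 0.05941699 -0.01924753 -0.0035733 ]
opening 0.08558821657599189
0.017
scene [[553.1879206265533, 0.0, 317.4787865142527], [0.0, 553.1879206265533, 234.53171532909988], [0.0, 0.0, 1.0]] [[-0.07987186330119257, 0.9966706492380747, 0.016373832787433037], [0.5874004327226804, 0.06033204480303905, -0.8070444696589479], [-0.8053454023523099, -0.05484214909391597, -0.5902636034796294]] [-0.04030488858949151, -0.26079226585222154, 1.8959203366877795]
side [[480.2593434431484, 0.0, 319.9929115675075], [0.0, 480.2593434431484, 244.57194610756102], [0.0, 0.0, 1.0]] [[-0.9960322291798064, -0.08755481331261344, -0.015935906026914286], [-0.03454106031687833, 0.5453730413306304, -0.8374814391626624], [0.08201654459492311, -0.8336080616546192, -0.5462333621787824]] [0.5868529317450104, 0.05267943595985309, 1.0796368123030564]
wrist [[402.89996233445527, 0.0, 321.31686322594106], [0.0, 402.89996233445527, 233.8226266421322], [0.0, 0.0, 1.0]] [[0.2626702763190394, 0.9648836423003367, -0.0019704719527069638], [0.9192609468013385, -0.249628817324469, 0.30437602607152586], [0.29319556208167075, -0.08176191278598971, -0.9525499209979442]] [-0.6240506574361543, -0.04091550295638211, 0.37986044396160246]
```

View pics/scene0.png

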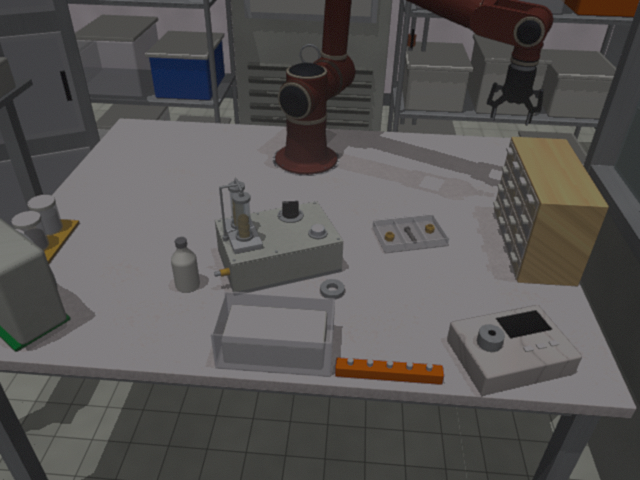

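View pics/side0.png

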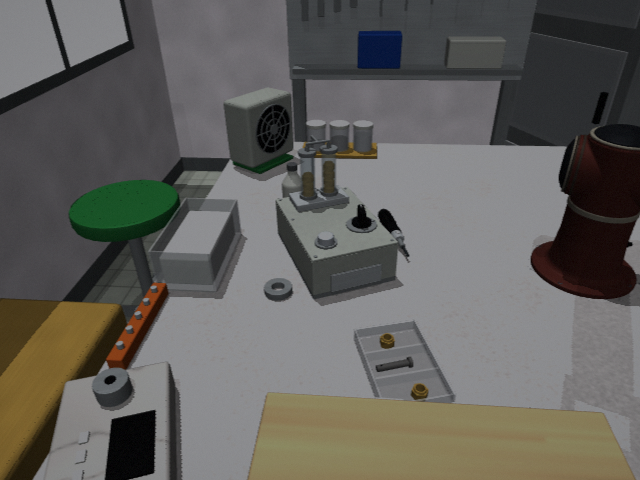

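View pics/wrist0.png

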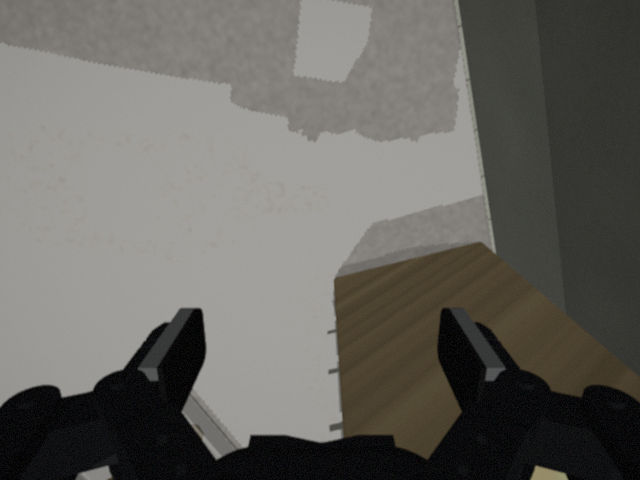

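The dispenser is near scene (280,245) and side (335,240), with its drawer face towards the tray (world +y). I'll enlarge both crops for measurement.

Run:
```python
import cv2
a=cv2.imread("pics/scene0.png")[170:300,200:360]; cv2.imwrite("pics/s1.png",cv2.resize(a,None,fx=5,fy=4.6*5/4.6,interpolation=cv2.INTER_CUBIC)[:600])
a=cv2.imread("pics/side0.png")[180:300,260:420]; cv2.imwrite("pics/s2.png",cv2.resize(a,None,fx=5,fy=5,interpolation=cv2.INTER_CUBIC))
```

```text
(no output)
```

View pics/s1.png

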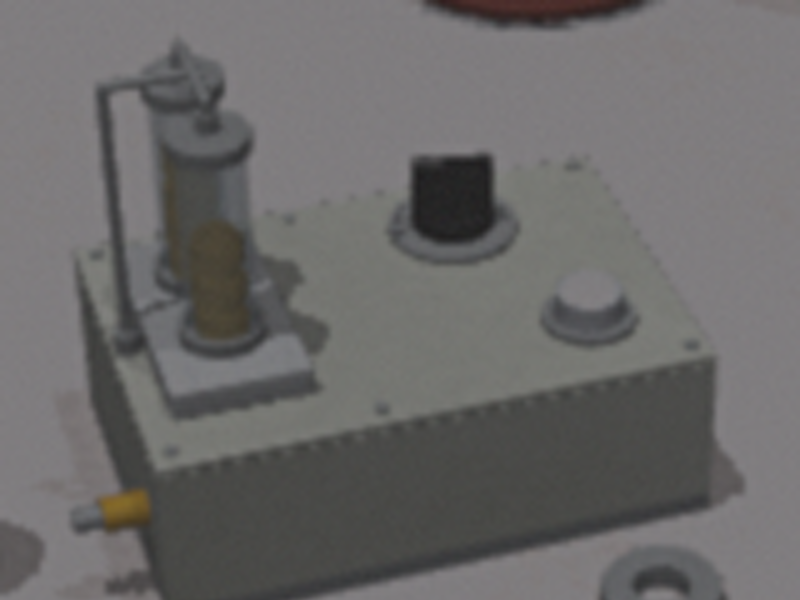

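View pics/s2.png

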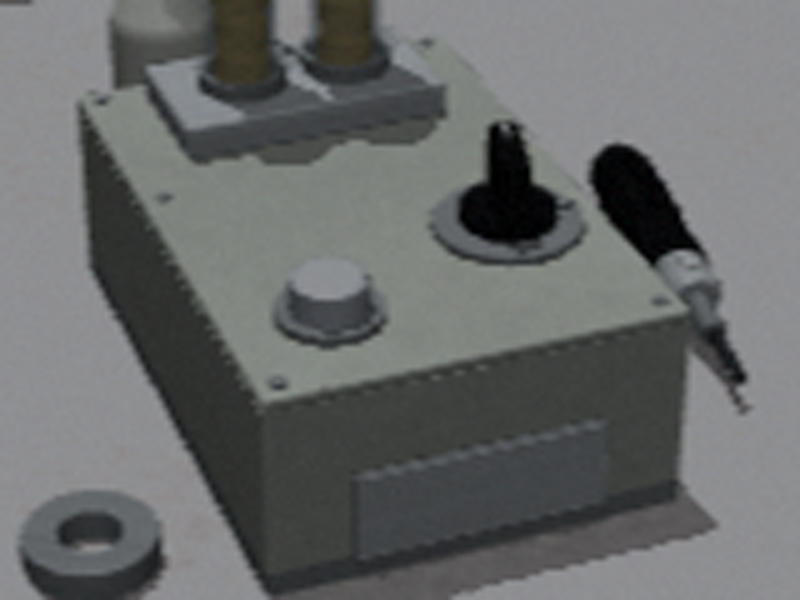

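```bash
cat > h.py <<'E'
import numpy as np, cv2
from station import sensors,get_image,order,ctrl
from scipy.optimize import least_squares
from scipy.spatial.transform import Rotation as Ro
def proj(d,X):
    c=d["R"]@np.atleast_2d(X).T+np.array(d["t"])[:,None]; p=d["K"]@c; return (p[:2]/p[2]).T
def D2W(p,X):
    X=np.atleast_2d(X)/1000.; c,s=np.cos(p[2]),np.sin(p[2])
    return np.c_[p[0]+c*X[:,0]-s*X[:,1],p[1]+s*X[:,0]+c*X[:,1],X[:,2]]
E
python3 - <<'E'
from h import *
D={n:get_image(n) for n in("scene","side")}
P={"scene":[((-95,-200,100),78,250),((95,-200,100),157,470),((95,80,100),715,358),((-95,80,100),588,158),((48,30,120),592,286),((-50,-10,142),452,158)],
"side":[((95,-200,100),82,98),((95,80,100),265,403),((-95,80,100),688,315),((48,30,120),330,277),((-50,-10,142),507,127)]}
off={"scene":(200,170),"side":(260,180)}
def res(p):
    r=[]
    for n in P:
        X=np.array([a[0] for a in P[n]]);uv=np.array([a[1:] for a in P[n]])/5.+off[n]
        r.append((proj(D[n],D2W(p,X))-uv).ravel())
    return np.concatenate(r)
s=least_squares(res,[.6,.0,0.]); print(s.x,np.degrees(s.x[2])); print(s.fun.reshape(-1,2).round(1))
p=s.x; np.save("p.npy",p)
print(D2W(p,[[48,30,120],[-50,-10,135],[0,-150,253]]))
for v in np.arange(0.5,1.5,.1):
    e=[[ -50+21*a*np.cos(v),-10+21*a*np.sin(v),142] for a in(-1,1)]
    for t in(7,-7): pass
    print(round(v,1),*[np.ptp(((proj(D[n],D2W(p,[[-50+21*a*np.cos(v)-7*b*np.sin(v),-10+21*a*np.sin(v)+7*b*np.cos(v),142] for a in(-1,1) for b in (-1,1)])))-off[n])*5,axis=0).round(0) for n in P])
E
```

```text
[0.53701619 0.03897411 0.42646466] 24.434625014568873
[[-0.8 -0.8]
 [-0.1 -0.3]
 [ 1.  -1.2]
 [-0.  -1. ]
 [-0.1 -0.2]
 [ 0.3  0.1]
 [-1.2 -1.1]
 [-1.1 -0.3]
 [ 0.8 -1.3]
 [-0.5 -0.8]
 [ 0.4  2.8]]
[[ 0.56830737  0.08614255  0.12      ]
 [ 0.49563104  0.00918704  0.135     ]
 [ 0.59906439 -0.09759096  0.253     ]]
0.5 [78. 41.] [86. 46.]
0.6 [82. 39.] [79. 48.]
0.7 [84. 36.] [73. 49.]
0.8 [86. 33.] [65. 49.]
0.9 [87. 29.] [57. 50.]
1.0 [87. 25.] [48. 49.]
1.1 [86. 21.] [38. 48.]
1.2 [84. 17.] [37. 47.]
1.3 [83. 17.] [46. 48.]
1.4 [85. 21.] [55. 49.]
```

```bash
cat >> h.py <<'E'
def inc(x,y,z,yaw):
    o=sensors.get_obs(); R=Ro.from_rotvec(o["tool_rot"]).as_matrix()
    d=R.T@(np.array([x,y,z])-o["tool_pos"])*100
    jy=np.degrees(np.arctan2(R[1,1],R[0,1])); tw=jy-yaw
    print("t",o["t"],"tool",o["tool_pos"].round(4),"jaw yaw",jy.round(2),"tilt",R[:,2].round(3),"shift cm",d.round(2),"twist",round(tw,1),"F",o["contact_force"].round(1),"open",round(o["opening"],4),"q6",o["q"][5].round(2))
E
python3 - <<'E'
from h import *
inc(.33,.306,.25,37)
p=np.load("p.npy");print(np.degrees(p[2])+66)
E
```

```text
t 0.25 tool [0.1641 0.6028 0.2477] jaw yaw 74.77 tilt [-0.    -0.001 -1.   ] shift cm [-23.81 -24.28  -0.21] twist 37.8 F [ 0.3  0.  -0.1] open 0.0855 q6 -0.12
90.43462501456887
```

move_arm(
  increments=[
    [-5,-5,0,8,8.5],
    [-10,-10,0,16,8.5],
    [-14,-14.5,0,24,8.5],
    [-18.5,-19,0,31,7],
    [-23,-23.5,0,38,6],
  ],
)

```text
t: 0.88
tool_pos: [0.3168, 0.3283, 0.2484]
tool_rot: [1.412, 2.806, 0.001]
contact_force: [1.4, 0.4, -0.1]
opening: 0.0598
```

Run:
```python
from h import *
inc(.47,.06,.25,0)
```

```text
t 0.875 tool [0.3168 0.3283 0.2484] jaw yaw 36.58 tilt [ 0.001  0.    -1.   ] shift cm [-30.68  -3.68  -0.16] twist 36.6 F [ 1.4  0.4 -0.1] open 0.0598 q6 0.0
```

move_arm(
  increments=[
    [-6,-1,0,8,6],
    [-12,-2,0,16,6],
    [-18,-2.5,0,24,5],
    [-24,-3,0,30,5],
    [-29.5,-3.5,0,36.6,5],
  ],
)

```text
t: 1.5
tool_pos: [0.4655, 0.0708, 0.2485]
tool_rot: [2.223, 2.219, 0.001]
contact_force: [-0.2, 1.1, -0.8]
opening: 0.0498
```

Run:
```python
from h import *
inc(.4956,.0092,.2,0.4)
p=np.load("p.npy")
d=get_image("wrist"); inc(.4956,.0092,.2,0.4)
im=d["image"][:,:,::-1].copy(); cv2.imwrite("pics/w1.png",im)
print(-d["R"].T@d["t"])
print(proj(d,D2W(p,[[48,30,120],[-50,-10,142],[95,80,100],[-95,80,100],[-50,-10,112]])).round(0))
```

```text
t 1.5 tool [0.4655 0.0708 0.2485] jaw yaw -0.09 tilt [ 0.001  0.    -1.   ] shift cm [-6.16  3.01  4.85] twist -0.5 F [-0.2  1.1 -0.8] open 0.0498 q6 -0.01
t 1.55 tool [0.468  0.066  0.2485] jaw yaw -0.53 tilt [ 0.002 -0.005 -1.   ] shift cm [-5.64  2.81  4.88] twist -0.9 F [-0.3 -4.1  0.2] open 0.0503 q6 -0.01
[0.4670076  0.14858445 0.37439343]
[[477. 206.]
 [365. 328.]
 [512. 100.]
 [251. 218.]
 [361. 307.]]
```

View pics/w1.png

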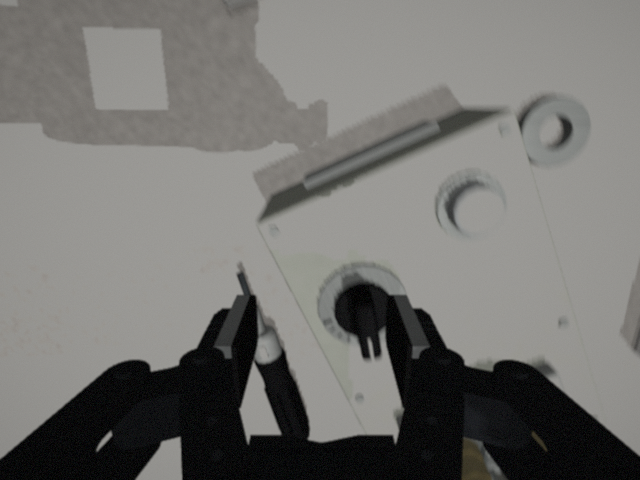

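The wrist view shows the deck corners at (514,107) and (258,222), the button at (479,208) and the knob bar at about (368,327). All are within a few pixels of prediction, and the arm was still settling. I'll retake it now that the arm is at rest and zoom in.

Run:
```python
from h import *
p=np.load("p.npy")
d=get_image("wrist"); d=get_image("wrist");d=get_image("wrist");inc(.4956,.0092,.2,0.4)
im=d["image"][:,:,::-1].copy()
print(proj(d,D2W(p,[[48,30,120],[-50,-10,142],[95,80,100],[-95,80,100],[-50,-10,112]])).round(1))
for v in (1.0,1.1,1.2,1.3): print(v,proj(d,D2W(p,[[-50+21*a*np.cos(v),-10+21*a*np.sin(v),142] for a in(-1,1)])).round(1).tolist())
import pickle; pickle.dump(d,open("w2.pkl","wb"))
a=cv2.resize(im[85:385,240:540],(600,600),interpolation=cv2.INTER_CUBIC); a=cv2.convertScaleAbs(a,alpha=1.3,beta=25); cv2.imwrite("pics/w2.png",a)
```

```text
t 1.7 tool [0.4649 0.0721 0.2481] jaw yaw 0.07 tilt [-0.001  0.    -1.   ] shift cm [-6.3   3.07  4.8 ] twist -0.3 F [-0.7  0.1  0.2] open 0.0499 q6 -0.01
[[478.2 206. ]
 [365.6 328.7]
 [512.8 100.6]
 [251.5 218.2]
 [361.3 306.8]]
1.0 [[360.1, 356.0], [371.4, 300.0]]
1.1 [[363.2, 356.3], [368.1, 299.8]]
1.2 [[366.3, 356.3], [364.8, 299.8]]
1.3 [[369.5, 356.0], [361.5, 300.1]]
```

View pics/w2.png

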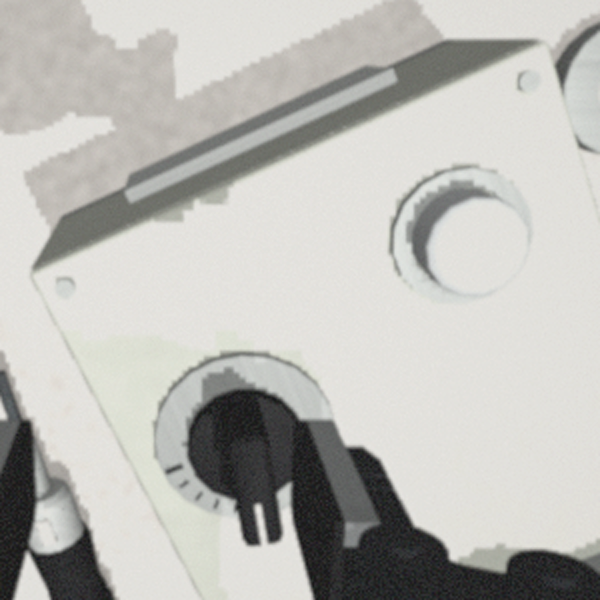

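Run:
```python
from h import *
import pickle
D={n:get_image(n) for n in("scene","side")}; D["wrist"]=pickle.load(open("w2.pkl","rb"))
P={"scene":[((-95,-200,100),78,250),((95,-200,100),157,470),((95,80,100),715,358),((-95,80,100),588,158),((48,30,120),592,286)],
"side":[((95,-200,100),82,98),((95,80,100),265,403),((-95,80,100),688,315),((48,30,120),330,277)],
"wrist":[((95,80,100),548,41),((-95,80,100),33,270),((48,30,120),478,245),((-50,-10,142),257.5,490)]}
off={"scene":(200,170),"side":(260,180),"wrist":(240,85)};sc={"scene":5,"side":5,"wrist":2}
def res(p,k=("scene","side","wrist")):
    r=[]
    for n in k:
        X=np.array([a[0] for a in P[n]]);uv=np.array([a[1:] for a in P[n]])/sc[n]+off[n]
        r.append((proj(D[n],D2W(p,X))-uv).ravel())
    return np.concatenate(r)
for k in [("scene","side","wrist"),("wrist",),("scene",),("side",)]:
    s=least_squares(res,[.53,.04,.43],args=(k,)); p=s.x; print(k,p,np.degrees(p[2])); print(s.fun.reshape(-1,2).round(1).tolist()); print(D2W(p,[[48,30,120],[-50,-10,135]]).round(4).tolist())
    if len(k)==3: np.save("p.npy",p)
p=np.load("p.npy")
def bar(x): return (proj(D["wrist"],D2W(p,[[-50+x[1]+21*a*np.cos(x[0]),-10+x[2]+21*a*np.sin(x[0]),142] for a in(-1,1)]))-np.array([[263.5,542],[250.5,438]])/2-off["wrist"]).ravel()
s=least_squares(bar,[1.2,0,0],x_scale=[1,10,10]);print("bar",s.x,s.fun,np.degrees(s.x[0]+p[2]))
```

```text
('scene', 'side', 'wrist') [0.53850089 0.03748231 0.42516938] 24.360410866599757
[[-1.5, -0.6], [-1.0, -0.0], [0.3, -0.8], [-0.6, -0.8], [-0.7, 0.1], [-1.6, -1.4], [-1.9, -0.8], [0.1, -1.7], [-1.2, -1.2], [1.0, -2.4], [-2.8, 0.1], [1.3, 0.8], [-1.0, 0.6]]
[[0.5699, 0.0846, 0.12], [0.4971, 0.0077, 0.135]]
('wrist',) [0.5387459  0.03718789 0.42526175] 24.365703361162367
[[1.3, -1.9], [-2.4, 0.5], [1.6, 1.2], [-0.7, 1.0]]
[[0.5701, 0.0843, 0.12], [0.4973, 0.0075, 0.135]]
('scene',) [0.53978937 0.03944916 0.42182199] 24.16861956310043
[[-0.8, -0.4], [-0.5, 0.2], [1.0, -0.4], [0.3, -0.4], [-0.0, 0.5]]
[[0.5713, 0.0865, 0.12], [0.4983, 0.0099, 0.135]]
('side',) [0.53570946 0.04180996 0.42100386] 24.121744144573846
[[-0.5, -0.7], [-0.9, 0.4], [1.5, -0.4], [-0.1, -0.1]]
[[0.5673, 0.0888, 0.12], [0.4942, 0.0122, 0.135]]
bar [ 1.28903027  0.47831199 -0.31533611] [ 0.24750984  1.99923081 -0.236209   -1.81482837] 98.21640479490385
```

Run:
```python
from h import *
inc(.497,.0085,.138,8.0)
```

```text
t 1.8 tool [0.4644 0.0735 0.2481] jaw yaw 0.24 tilt [-0.  0. -1.] shift cm [-6.52  3.24 11.01] twist -7.8 F [-0.3 -0.9  0.3] open 0.0496 q6 -0.01
```

move_arm(
  increments=[
    [-3.2,1.6,0,-4,5],
    [-6.5,3.2,0,-7.8,5],
    [-6.5,3.2,4.5,-7.8,5],
    [-6.5,3.2,4.5,-7.8,5],
    [-6.5,3.2,4.5,-7.8,5],
  ],
)

```text
t: 2.42
tool_pos: [0.4971, 0.009, 0.2044]
tool_rot: [2.059, 2.372, 0.001]
contact_force: [0.2, 0.1, 0.0]
opening: 0.05
```

Run:
```python
from h import *
p=np.load("p.npy")
d=get_image("wrist"); inc(.497,.0085,.138,8.0)
im=d["image"][:,:,::-1].copy(); cv2.imwrite("pics/w3.png",im)
print(proj(d,D2W(p,[[48,30,120],[-50,-10,142],[95,80,100],[-95,80,100],[-50,-10,112]])).round(1))
```

```text
t 2.475 tool [0.4976 0.0088 0.2052] jaw yaw 8.08 tilt [ 0.003 -0.    -1.   ] shift cm [-0.02 -0.08  6.72] twist 0.1 F [1.  0.1 0.6] open 0.0495 q6 -0.27
[[481.8 131.7]
 [318.3 268.9]
 [542.7   5.2]
 [193.6 114.5]
 [318.6 248.7]]
```

View pics/w3.png

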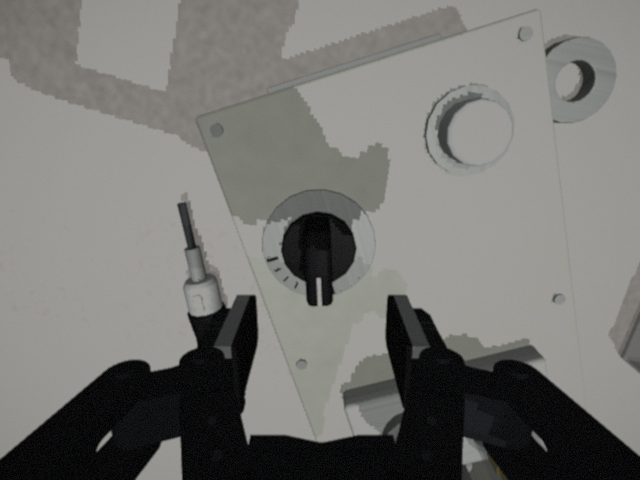

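The bar is upright in the picture at x≈318, centred between the pads (247 to 397, middle 322) and aligned with them. Descending.

move_arm(
  increments=[
    [0,0,3,0,5],
    [0,0,5.5,0,5],
    [0,0,6.6,0,5],
    [0,0,6.6,0,5],
  ],
)

```text
t: 2.98
tool_pos: [0.4972, 0.0082, 0.1378]
tool_rot: [2.061, 2.371, 0.0]
contact_force: [0.2, 0.6, 1.2]
opening: 0.0504
```

Run:
```python
from h import *
d=get_image("wrist"); inc(.497,.0085,.138,8.0)
cv2.imwrite("pics/w4.png",d["image"][:,:,::-1])
```

```text
t 3.025 tool [0.4977 0.0081 0.1386] jaw yaw 8.0 tilt [ 0.002 -0.    -1.   ] shift cm [ 0.05 -0.06  0.06] twist -0.0 F [ 0.8 -1.   0.7] open 0.05 q6 -0.27
```

View pics/w4.png

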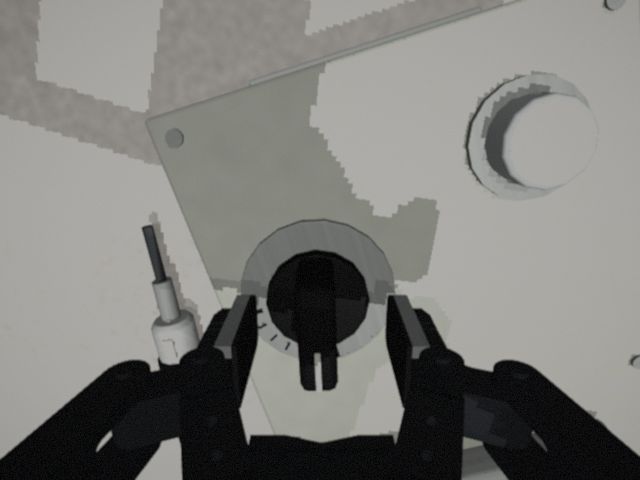

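The bar is at x≈317 between the pads. Now close.

move_arm(
  increments=[
    [0,0,0,0,1.0],
    [0,0,0,0,1.0],
    [0,0,0,0,1.0],
    [0,0,0,0,1.0],
    [0,0,0,0,1.0],
  ],
  newtons=30,
)

```text
t: 3.65
tool_pos: [0.4958, 0.0078, 0.1385]
tool_rot: [-2.06, -2.368, 0.005]
contact_force: [-9.5, -0.7, 7.8]
opening: 0.0135
```

move_arm(
  increments=[
    [0,0,0,9,1.0],
    [0,0,0,18,1.0],
    [0,0,0,27,1.0],
    [0,0,0,36,1.0],
    [0,0,0,45,1.0],
  ],
)

```text
t: 4.28
tool_pos: [0.4963, 0.0076, 0.1385]
tool_rot: [-2.815, -1.394, 0.004]
contact_force: [-6.4, -0.7, 6.6]
opening: 0.0133
```

Run:
```python
from h import *
inc(.497,.0085,.138,24.36-90)
print(sensors.get_obs()["wrist_torque"])
```

```text
t 4.275 tool [0.4963 0.0076 0.1385] jaw yaw -37.31 tilt [-0.003 -0.001 -1.   ] shift cm [0.12 0.   0.05] twist 28.3 F [-6.4 -0.7  6.6] open 0.0133 q6 0.52
[-0.24951046  1.08722276  0.00587283]
```

move_arm(
  increments=[
    [0,0,0,9,1.0],
    [0,0,0,18,1.0],
    [0,0,0,25,1.0],
    [0,0,0,29,1.0],
    [0,0,0,30,1.0],
  ],
)

```text
t: 4.9
tool_pos: [0.4964, 0.0073, 0.1385]
tool_rot: [3.077, 0.628, -0.004]
contact_force: [-6.3, -1.7, 6.7]
opening: 0.0134
```

Run:
```python
from h import *
inc(.497,.0085,.138,24.36-90)
print(sensors.get_obs()["wrist_torque"])
d=get_image("wrist"); cv2.imwrite("pics/w5.png",d["image"][:,:,::-1])
inc(.497,.0085,.138,24.36-90)
```

```text
t 4.9 tool [0.4964 0.0073 0.1385] jaw yaw -66.94 tilt [-0.002 -0.002 -1.   ] shift cm [ 0.1  -0.09  0.05] twist -1.3 F [-6.3 -1.7  6.7] open 0.0134 q6 1.03
[-0.41011526  1.02030334  0.84802069]
t 4.95 tool [0.4964 0.0073 0.1385] jaw yaw -66.94 tilt [-0.002 -0.002 -1.   ] shift cm [ 0.1  -0.08  0.05] twist -1.3 F [-6.3 -1.   5.5] open 0.0135 q6 1.03
```

View pics/w5.png

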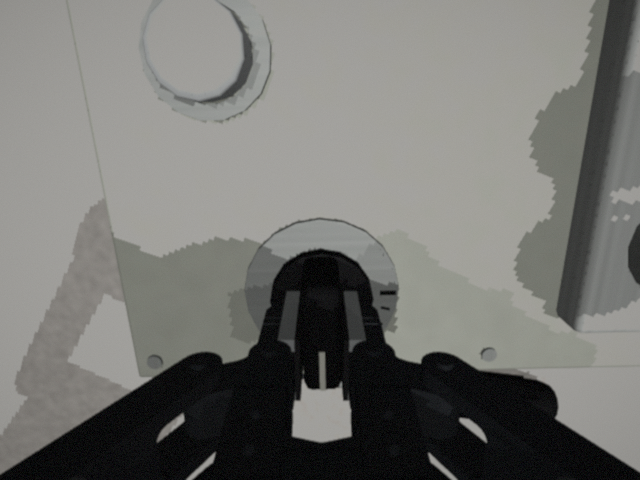

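The wrist torque rose to 0.85 N m against 0.05 of friction, and the bar is along the dispenser's x axis, so the valve is at its stop. Release and rise.

move_arm(
  increments=[
    [0,0,0,0,4.5],
    [0,0,0,0,4.5],
    [0,0,0,0,4.5],
    [0,0,-3,0,4.5],
    [0,0,-7,0,4.5],
  ],
)

```text
t: 5.58
tool_pos: [0.4961, 0.0081, 0.2066]
tool_rot: [-3.078, -0.625, 0.005]
contact_force: [-0.5, 0.1, 0.0]
opening: 0.0453
```

Run:
```python
from h import *
p=np.load("p.npy")
d=get_image("wrist"); d=get_image("wrist"); d=get_image("wrist"); cv2.imwrite("pics/w6.png",d["image"][:,:,::-1])
print(proj(d,D2W(p,[[48,30,120],[-50,-10,142],[-71,-10,142],[-29,-10,142]])).round(1))
b=D2W(p,[48,30,120])[0]; inc(b[0],b[1],.17,-30)
```

```text
[[232.9  74.8]
 [316.8 268.8]
 [317.9 304.7]
 [315.7 230.7]]
t 5.725 tool [0.4987 0.0078 0.2103] jaw yaw -67.03 tilt [ 0.006 -0.001 -1.   ] shift cm [ 9.53 -4.31  4.07] twist -37.0 F [-0.5 -0.3  0.6] open 0.045 q6 1.04
```

View pics/w6.png

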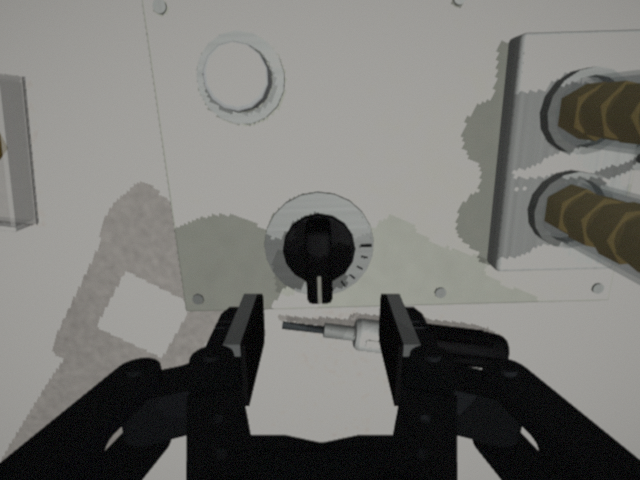

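Knob bar upright at x≈318, along the dispenser's x axis. The button's top is at (234,76) against a prediction of (233,75). Next I close the fingers and move over the button.

move_arm(
  increments=[
    [5,-2.2,0,0,0],
    [9.5,-4.3,0,0,0],
    [9.5,-4.3,0,0,0],
    [9.5,-4.3,3,0,0],
    [9.5,-4.3,4,0,0],
  ],
)

```text
t: 6.35
tool_pos: [0.5656, 0.0842, 0.1641]
tool_rot: [-3.078, -0.625, 0.008]
contact_force: [-0.4, -0.2, -0.1]
opening: 0.0003
```

Run:
```python
from h import *
p=np.load("p.npy")
d=get_image("wrist"); d=get_image("wrist"); cv2.imwrite("pics/w7.png",d["image"][:,:,::-1])
d=get_image("side"); cv2.imwrite("pics/side7.png",cv2.resize(d["image"][100:300,220:460,::-1],None,fx=3,fy=3))
b=D2W(p,[48,30,120])[0]; inc(b[0],b[1],.137,-67)
```

```text
t 6.5 tool [0.5669 0.0842 0.1665] jaw yaw -67.06 tilt [-0.002 -0.    -1.   ] shift cm [0.29 0.08 2.95] twist -0.1 F [ 0.6 -0.4  0.3] open 0.0002 q6 1.19
```

View pics/w7.png

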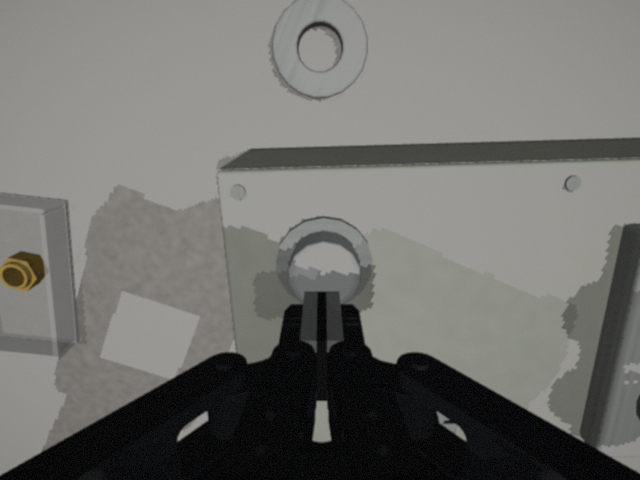

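View pics/side7.png

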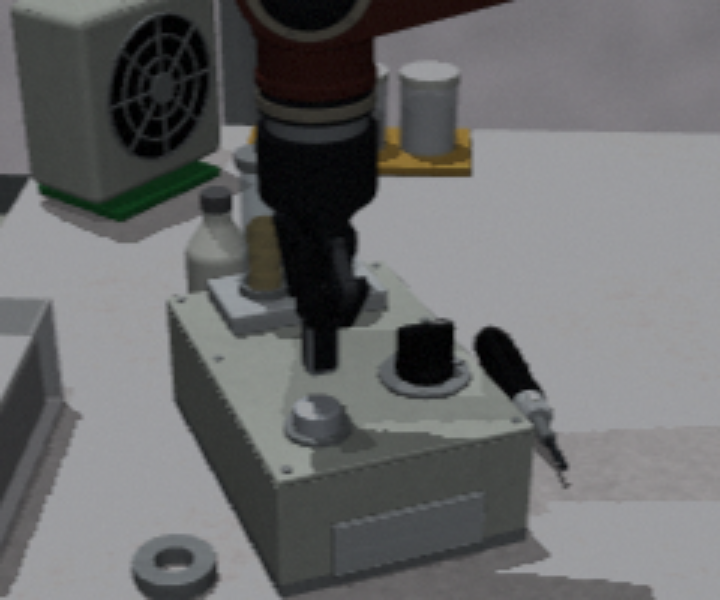

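The closed tips (320,295) are over the button (centre about (324,270)), and the knob is shut. Press in steps.

move_arm(
  increments=[
    [0.3,0.1,1,0,0],
    [0.3,0.1,2,0,0],
    [0.3,0.1,2.8,0,0],
    [0.3,0.1,3.2,0,0],
    [0.3,0.1,3.6,0,0],
  ],
)

```text
t: 7.12
tool_pos: [0.5709, 0.0848, 0.1323]
tool_rot: [3.078, 0.626, -0.001]
contact_force: [-3.0, 0.1, 7.1]
opening: 0.0001
```

Run:
```python
from h import *
p=np.load("p.npy")
b=D2W(p,[48,30,120])[0]; inc(b[0],b[1],.125,-67)
```

```text
t 7.125 tool [0.5709 0.0848 0.1323] jaw yaw -67.02 tilt [-0. -0. -1.] shift cm [-0.11 -0.02  0.73] twist -0.0 F [-3.   0.1  7.1] open 0.0001 q6 1.19
```

move_arm(
  increments=[
    [0,0,0.3,0,0],
    [0,0,0.5,0,0],
    [0,0,0.7,0,0],
    [0,0,0.9,0,0],
  ],
)

```text
t: 7.62
tool_pos: [0.571, 0.0848, 0.1254]
tool_rot: [3.078, 0.626, -0.001]
contact_force: [-11.6, 0.1, 20.9]
opening: -0.0002
```

Run:
```python
from h import *
p=np.load("p.npy")
d=get_image("side"); d=get_image("side");d=get_image("side"); cv2.imwrite("pics/side8.png",cv2.resize(d["image"][150:350,220:460,::-1],None,fx=3,fy=3))
print((proj(d,D2W(p,[[0,128,10],[0,128,40],[-26,100,19],[26,100,19]]))-[220,150])*3)
w=get_image("wrist"); cv2.imwrite("pics/w8.png",w["image"][:,:,::-1])
b=D2W(p,[48,30,120])[0]; inc(b[0],b[1],.125,-67)
```

```text
[[430.70865311 446.80712606]
 [432.20834844 412.21466703]
 [449.13110142 404.53696925]
 [380.24812545 420.79125381]]
t 7.825 tool [0.571  0.0848 0.1255] jaw yaw -67.01 tilt [-0.001 -0.    -1.   ] shift cm [-0.12 -0.02  0.05] twist -0.0 F [-8.4 -0.7 16. ] open 0.0003 q6 1.19
```

View pics/side8.png

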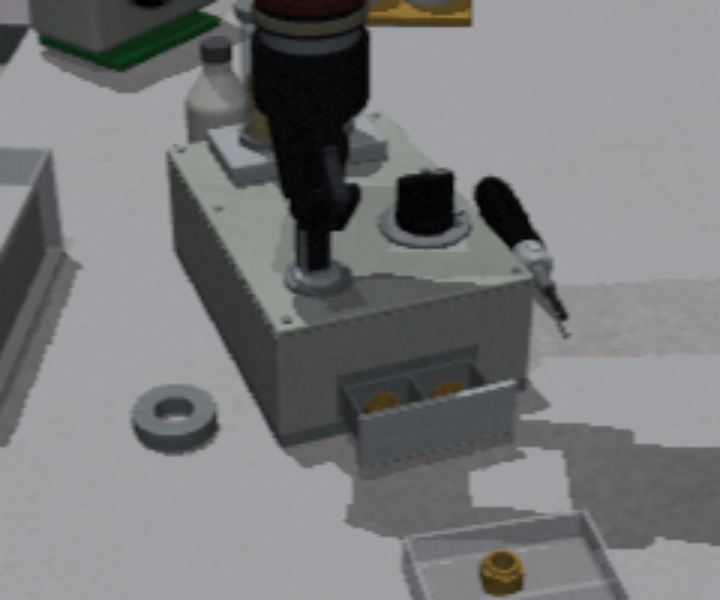

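View pics/w8.png

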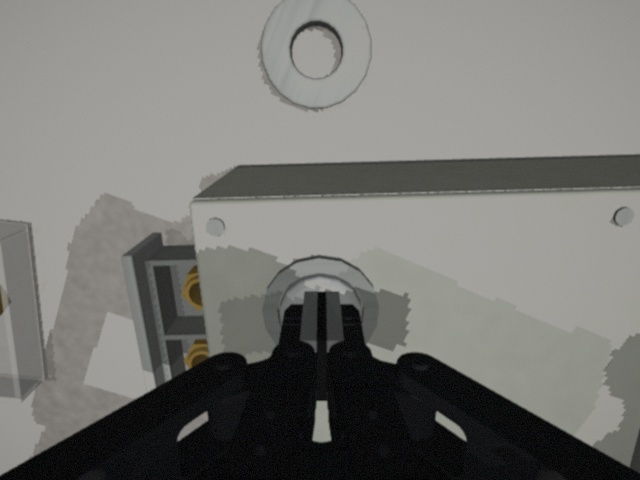

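The drawer is out with a nut in each pocket, and the knob still reads shut. The force (16–21 N) is above the 10 N of the spring, so the button is at its stop. I'll add a small extra push and hold.

move_arm(
  increments=[
    [0,0,0.1,0,0],
    [0,0,0.1,0,0],
    [0,0,0.1,0,0],
    [0,0,0.1,0,0],
  ],
)

```text
t: 8.32
tool_pos: [0.5711, 0.0848, 0.1254]
tool_rot: [3.078, 0.626, -0.001]
contact_force: [-11.2, -1.2, 19.2]
opening: -0.0002
```

Run:
```python
from h import *
inc(.57,.0846,.125,-67)
d=get_image("side"); cv2.imwrite("pics/side9.png",d["image"][:,:,::-1])
inc(.57,.0846,.125,-67)
a=cv2.imread("pics/side0.png").astype(int)
```

```text
t 8.325 tool [0.5711 0.0848 0.1254] jaw yaw -67.01 tilt [-0.001 -0.001 -1.   ] shift cm [-0.11 -0.02  0.04] twist -0.0 F [-11.2  -1.2  19.2] open -0.0002 q6 1.19
t 8.375 tool [0.5711 0.0848 0.1254] jaw yaw -67.01 tilt [-0.001 -0.001 -1.   ] shift cm [-0.11 -0.02  0.04] twist -0.0 F [-10.8  -0.6  20.1] open 0.0002 q6 1.19
```

View pics/side9.png

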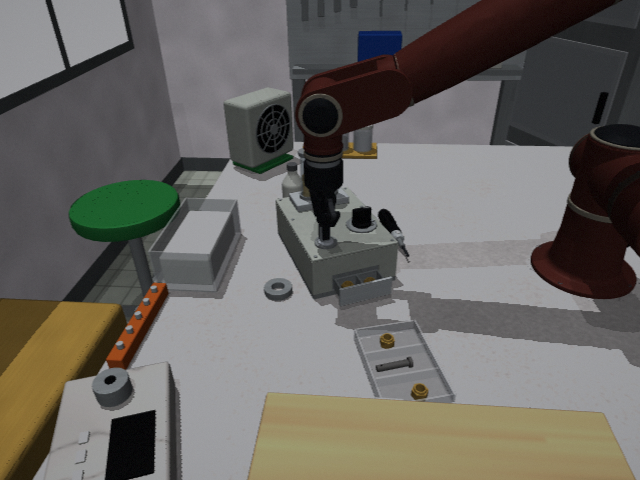

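The drawer is open at (362,287), and the bystanders are at the same pixels as at the start. Handing in.

Run:
```python
from h import *
print(order.finish_job())
```

```text
the job is handed in; nothing more can be done
None
```

I turned the purge valve clockwise to its stop, then pressed the chrome button fully down with the closed fingertips. I handed the job in at about 8.4 s with the button still held.

- **Valve:** I gripped the black knob and turned it about 75° clockwise. The wrist torque rose to 0.85 N m at the end, against 0.05 N m of friction. The knob still looked shut in the later pictures.
- **Button:** The tool stopped at z = 0.1254 m, where 0.125 m was expected with the button fully down. It pressed down with 16–21 N, above the 10 N needed to hold the stop. There was also a steady sideways force of about 8–12 N, with no visible effect.
- **Drawer:** The pictures show it fully open with one nut in each pocket. I judged the opening and the nut positions by eye and did not measure them in mm.
- **Bystanders:** The ones in view in the last side picture look unmoved from the start. I compared these by eye only.

My estimates of the dispenser's position from the separate cameras differed by up to about 5 mm. I checked the aim again with the wrist camera at the knob and the button.

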